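# Clamp the grinding jar in the bench mill with its ratchet lever

## Task

The grinding jar is standing loose in the mill: clamp it firmly hand-tight with the lever on top of the yoke, turning clockwise, and when the lever reaches the end of its room, lift it off its serrations, swing it back, let it drop in again and go on turning. Do not force the screw once it is tight, and leave the jar tight with the lever dropped fully home and pointing straight to the front of the mill (to the nearest tooth), so that the guard can be closed. Leave everything else on the bench where it is.

Things in the scene. Friction and masses are not known exactly. Their poses are not given: they have to be found in the camera images.
- mill: the bench jar mill: a white housing 300 mm deep, 270 mm wide, 200 mm tall at the back; its grey deck slopes down 30 degrees to the front. Origin: centre of its underside, on the bench; x from its front to its back, y to its left as seen from the front, z up. Its front faces the robot, turned up to 0.25 rad. It does not move.
- bow (a point): middle of the cross tube of the guard bow (steel tube 12 mm thick, standing open). The cross tube runs 240 mm along the mill's y; at its ends two arms, 290 mm apart, go back and down to the rear housing. It hangs 190 mm above and a little behind the lever's grip: an upright gripper has no room under it, one leaning along the clamp axis, from the front, has. Axes as the mill's. Does not move.
- pivot (a point): point on the clamp axis, level with the middle of the lever's grip while the lever is seated. Axes: z is the clamp axis, up and out of the deck (30 degrees from vertical, leaning to the front of the mill); x up the slope, to the back; y to the left. Does not move.
- yoke (a point): on the clamp axis, middle of the top of the aluminium crossbar (34 x 155 x 16 mm, along y) over the jar; axes as pivot. At y = +-62 mm a steel cap nut, 23 mm across, stands 55 mm above this point; the two stop the lever, so that it swings only 1.2 rad to either side of straight to the front.
- screw (a point): top end of the screw, 14 mm across, standing out of the lever's hub (49 mm across) on the clamp axis; axes as pivot. The screw holds by friction. To turn it, the grip is pushed along its arc with about 9 N while the pad is free (6 N is still felt on stopping), and 4 to 5 N more per 100 N of clamping force; 20 N is forcing it.
- knob (a point): middle of the lever's grey upright grip, 105 mm from the clamp axis: a cylinder parallel to it, free to spin, 41 mm tall, 25 mm across near the top, 19 mm at the foot; point 25 mm above the foot. Below it a boss 26 mm across and the aluminium lever arm, 15 mm thick, from boss to hub. At the start seated, pointing to the front within 0.6 rad. z: clamp axis, x: from the grip to the axis.
- lever_lift (a joint): lift of the lever along the clamp axis off the screw's serrations, m: 0 seated, 0.016 fully up. A spring presses it down with 4 N (6 N when up). The 12 round-tipped teeth, one every 30 degrees, engage over the last 8.5 mm: lifted 10 to 14 mm it swings free; let down between teeth it drops to 0, on the tips it stays 5 to 9 mm up until rocked some degrees. Seated play: about 2 degrees.
- lever_swing (a joint): angle of the lever on the screw, rad, 0 at the start, positive clockwise seen from above along the clamp axis. It changes only while the lever is lifted (negative when swung back anticlockwise); seated, it is near a multiple of 0.524.
- pad: rubber-faced pressure pad, 42 mm across, over the jar's lid. Origin: centre of its lower face; z: clamp axis. Turning the seated lever clockwise seen from above (grip from the right past the front to the left, +y) lowers it 4.8 mm per rad, from 7 to 12 mm above the lid. Sprung: past first touch the force grows 140 N per rad; at 1.65 rad (240 N) it is solid. Properly tight: 100 to 180 N.
- jar: the steel grinding jar that stands in the mill's collar under the pad: a plain cylinder 78 mm across, 74 mm tall with its flat aluminium lid, 0.5 to 1 kg. Origin: centre of its underside; z along its own axis, towards the lid. It is loose until clamped.
- spare_jar: the spare grinding jar, same size as the clamped one, standing upright on the bench left of the mill; origin: centre of its underside. To be left alone
- amber_jar: brown glass jar with black cap, 60 mm across, 85 mm tall, on the bench right of the mill; origin: centre of its underside. To be left alone
- white_tub: white plastic tub, 68 mm across, 75 mm tall, on the bench right of the mill; origin: centre of its underside. To be left alone
- solvent: brown bottle with black cap, 70 mm across, 140 mm tall, on the bench left of the mill; origin: centre of its underside. To be left alone
- spatula: steel spatula, 180 mm long, lying flat on the bench in front of the mill; origin: its middle on the bench. To be left alone
- beaker: glass beaker, 76 mm across, 95 mm tall, on the open bench; origin: centre of its underside. To be left alone
- vial_tray: white divided tray, 120 x 160 x 30 mm, on the open bench; origin: centre of its underside. To be left alone
Not all that is in view belongs to the job. Leave any blue or pink look-alike of the jar alone.

How it is judged (in metres and radians):
On the way, in this order (a step that is already met when the one before it is completed fails the run):
1. the lever has been lifted off its serrations and swung back at least one tooth (value of joint lever_lift above 0.006 m and value of joint lever_swing below -0.45 rad).
2. the pad clamps the jar with more than 80 N (contact force between pad and jar above 80 N), for 0.2 s.
At the end, for the whole second after the job is handed in: The pad presses on the jar's lid with more than 80 N, the jar still stands in its collar (within 12 mm of its start), the lever is dropped home on its serrations (less than 2.5 mm up) and points to the front of the mill (the grip within 45 mm of the mill's middle line, about 25 degrees) (contact force between pad and jar above 80 N and value of joint lever_lift below 0.0025 m and y of knob in the frame of mill between -0.045 and 0.045 m and x of knob in the frame of mill below -0.14 m and distance of jar from where it was at the start of the episode below 0.012 m and linear speed of jar below 0.02 m/s); the robot touches nothing.
It fails at once if the jar is crushed: the pad presses with more than 400 N (contact force between pad and jar above 400 N).
It fails at once if something else on the bench is moved by more than 30 mm (distance of any of spare_jar, amber_jar, white_tub, solvent, spatula, beaker, vial_tray from where it was at the start of the episode above 0.03 m).
It fails at once if something else on the bench is knocked over (angle between any of spare_jar, amber_jar, white_tub, solvent, beaker, vial_tray's own z axis and vertical above 0.4 rad).
It also fails if it takes over 64 s, if anything falls off the work surface, if the arm or the gripper's body presses on something with over 40 N, if the wrist force passes 120 N, or if a joint passes its speed limit or range.

## Robot

A 6-joint arm with a two-finger parallel gripper is mounted at the origin on the work surface. World frame = base frame: x ahead of the robot, y to its left, z up, the work surface at z = 0. Lengths are in m, angles in degrees, forces in N, time in s.
With the tool pointing down it reaches from about 0.275 to 0.85 m from the base axis. Payload 19 kg.
Tool frame: the origin (TCP) lies midway between the tips of the shut fingers; the grasp point (between the pads) lies behind it (manip.tcp_to_grasp is the x of the grasp point in the tool frame, in m); x points along the fingers, y is the direction in which the jaws open and shut, and the axes are right-handed (so a half turn about x gives the same grasp; the last joint's range is limited). The gripper opens to 85 mm and grips with 20 to 120 N. Pads are 22 mm wide; open, the fingers measure 114 mm over their backs; the gripper's body (76 mm by 85 mm) begins 54 mm behind the grasp point. The pads swing forward as they close: fully open they stand 13 mm farther back than shut.
Start: joints at [56.207, 8.623, 82.357, -0, 89.026, -7.678], TCP at [0.253, 0.516, 0.231] pointing down, gripper open.
Joint ranges: [-160.23, 160.23], [-39.13, 120.54], [6.94, 153.29], [-79.49, 259.48], [9.18, 160.14], [-161.06, 161.06]. Speed limits (degrees/s): [108.29, 108.29, 127.2, 172.46, 172.46, 172.46].

## Interface

Orientations are given as a 3x3 rotation matrix whose columns are the frame's x, y, z axes.
In Python, from rig import manip gives the robot as it stands. The module is installed in compiled form; this text tells all that it offers. Calls block until the motion is done:
- manip.move_to(position, orientation): joint-space move of the TCP to a pose.
- manip.move_straight(position, max_speed=0.15, ori=None, contact_N=None): straight line of the TCP; ori=None keeps the orientation; max_speed is the mean speed in m/s. With contact_N (N) it stops when the force on the tool has changed by that much, and returns True; else False.
- manip.set_joints(angles): joint-space move.
- manip.set_gripper(opening, newtons=None): finger opening in m; newtons is the grip in N (None keeps the last); returns when the fingers have stopped.
- manip.dwell(seconds).
- manip.solve_ik(position, orientation): joint angles nearest the present ones, or None.
- manip.read_state(): the state.
- manip.grab_frame(name): name is "scene" or "top"; returns a dict with "pixels" (420x560x3 uint8, blue, green, red), "fovy" (degrees; the focal length in pixels is half the picture's height over the tangent of half this angle, whatever the lens; pixels are square), "cx", "cy" (the principal point, pixels), "origin" and "attitude" of the camera in the world. Camera axes: x right, y down, z forward; pixel columns grow to the right and rows downward; lengths in m; the calibration is good to about 2 mm. A picture is of the moment at which its call begins. There is no depth.
A pose or a line that the arm cannot do raises manip.PlanningError and nothing moves.
- manip.job_done(): hands the job in, once; it reports no verdict.
The state is a dict: "t": time; "joint_pos": joint angles; "dq": joint speeds; "joint_efforts": joint torques, N m; "eef_pos": TCP position; "orientation": TCP orientation; "ft_force": force on the tool from outside, world axes, zero at the start; "ft_torque": the same for the moment, N m; "width": finger opening in m.
Only numpy, scipy, OpenCV 4.12 (cv2) and the standard library are available. Lean on these libraries where they do the work, as an engineer would, in place of code of your own. Each camera call takes 0.05 s, during which the arm holds its last target.

## Working session

There is one attempt and no reset: what is moved stays moved. The work goes in short steps, each a Python script; the robot and the scene stay as the last script left them, time stands still between calls to the robot, and variables do not carry over. Pictures are saved under pics/ and viewed, and the job is handed in when it is done.

```bash
mkdir -p pics; ls; python3 - <<'E'
from rig import manip
import cv2
s=manip.read_state(); print(s)
print(manip.tcp_to_grasp)
for n in("scene","top"):
    f=manip.grab_frame(n); cv2.imwrite(f"pics/{n}0.png",f["pixels"]); print(n,f["fovy"],f["cx"],f["cy"],f["origin"],f["attitude"])
E
```

```text
pics
{'t': 0.0, 'joint_pos': array([ 5.62069352e+01,  8.64994885e+00,  8.23928815e+01, -5.97936742e-05,
        8.90270010e+01, -7.67537703e+00]), 'dq': array([-0.02496806,  0.02931798, -0.03733507,  0.0270671 ,  0.01095689,
        0.12308488]), 'joint_efforts': array([-6.04413472e-04, -7.13043237e+01, -5.70854902e+01, -2.20178517e-04,
        9.20724211e-03, -1.12431596e-05]), 'eef_pos': array([0.25298066, 0.51607742, 0.23068651]), 'orientation': array([[-6.77016279e-04,  4.40215953e-01,  8.97891673e-01],
       [-1.01345574e-03,  8.97891115e-01, -4.40216444e-01],
       [-9.99999257e-01, -1.20800717e-03, -1.61747518e-04]]), 'ft_force': array([ 0.30420927,  0.5916442 , -0.59320986]), 'ft_torque': array([0.01678634, 0.01769112, 0.01181299]), 'width': 0.08558374571208753}
-0.0187
scene 57.67499122884995 276.3986206621817 212.95696332331127 [ 0.98996805 -0.56256599  1.06937994] [[ 0.81025447  0.43705516 -0.39047468]
 [ 0.58604869 -0.61088793  0.53231839]
 [-0.00588378 -0.66015053 -0.75111028]]
top 51.668104765590826 289.80304716826834 207.104224982932 [0.50262264 0.05141949 1.43371607] [[-0.01910874 -0.99710984  0.07353106]
 [-0.99971991  0.01802808 -0.01533248]
 [ 0.01396255 -0.07380345 -0.99717506]]
```

View pics/scene0.png

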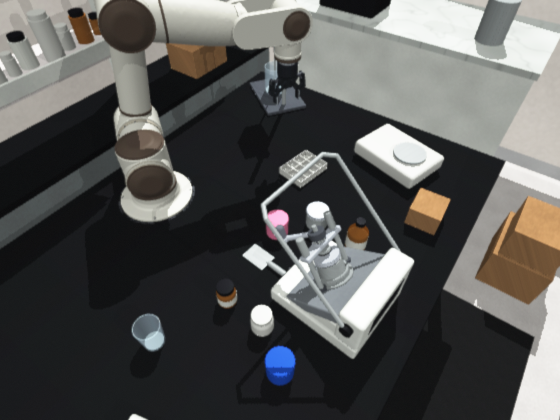

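View pics/top0.png

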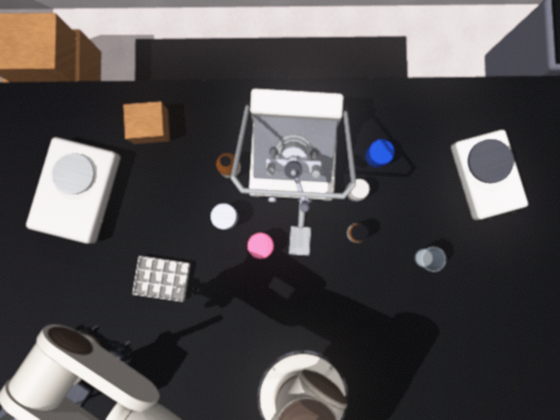

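The top view shows the mill at about (295,145), with the guard bow's cross tube at row ~193. The lever grip is near (305,205), the hub near (294,170) and the spatula at (300,238). In the scene view the clamp is around (320,235). I'll crop closer on both.

```bash
python3 - <<'E'
import cv2
a=cv2.imread("pics/scene0.png")[140:360,220:420]; cv2.imwrite("pics/s0c.png",cv2.resize(a,None,fx=2.7,fy=2.7,interpolation=cv2.INTER_CUBIC))
a=cv2.imread("pics/top0.png")[80:260,210:390]; cv2.imwrite("pics/t0c.png",cv2.resize(a,None,fx=3.3,fy=3.3,interpolation=cv2.INTER_CUBIC))
E
```

```text
(no output)
```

View pics/s0c.png

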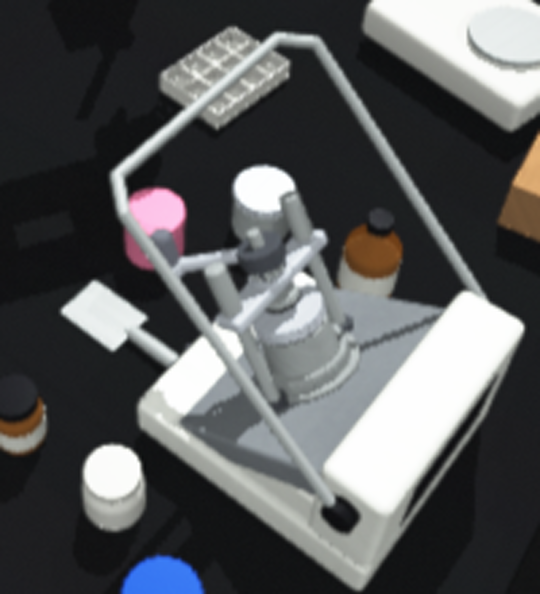

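View pics/t0c.png

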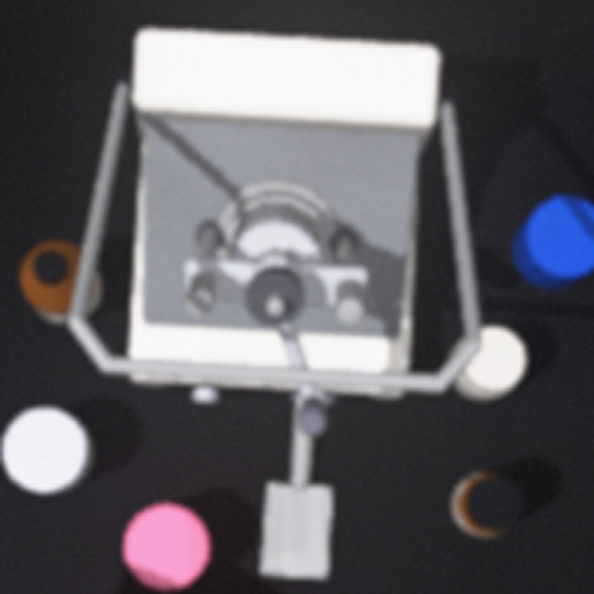

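```bash
python3 - <<'E'
import cv2
def z(n,x0,y0,w,h,k,o):
    a=cv2.imread(f"pics/{n}0.png")[y0:y0+h,x0:x0+w]; a=cv2.resize(a,None,fx=k,fy=k,interpolation=cv2.INTER_CUBIC)
    for i in range(0,w,10):
        cv2.putText(a,str(x0+i),(i*k,8),0,.3,(0,255,255)); cv2.line(a,(i*k,10),(i*k,14),(0,255,255))
    for i in range(0,h,10):
        cv2.putText(a,str(y0+i),(0,i*k+4),0,.3,(0,255,255)); cv2.line(a,(20,i*k),(24,i*k),(0,255,255))
    cv2.imwrite(o,a)
z("scene",270,195,80,70,8,"pics/s0d.png")
z("top",260,150,70,70,8,"pics/t0d.png")
E
```

```text
(no output)
```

View pics/s0d.png

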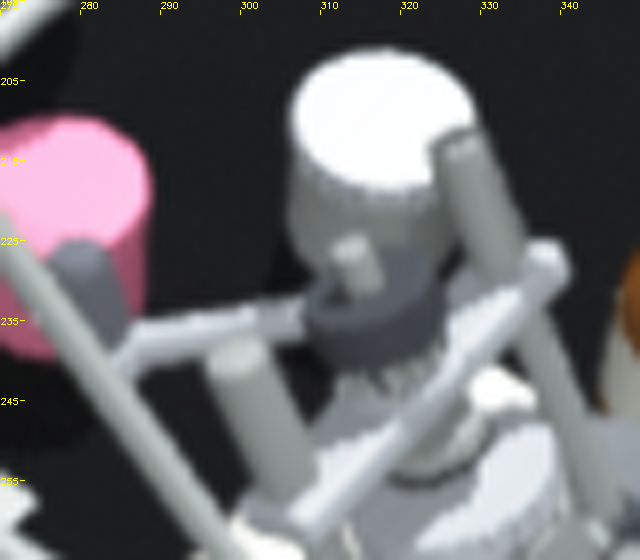

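View pics/t0d.png

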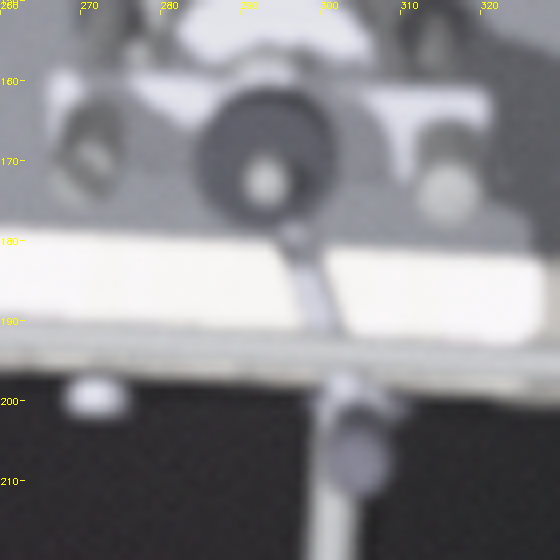

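```bash
cat > geo.py <<'E'
import numpy as np
CAM={"scene":(57.67499122884995,276.3986206621817,212.95696332331127,[0.98996805,-0.56256599,1.06937994],[[0.81025447,0.43705516,-0.39047468],[0.58604869,-0.61088793,0.53231839],[-0.00588378,-0.66015053,-0.75111028]]),
"top":(51.668104765590826,289.80304716826834,207.104224982932,[0.50262264,0.05141949,1.43371607],[[-0.01910874,-0.99710984,0.07353106],[-0.99971991,0.01802808,-0.01533248],[0.01396255,-0.07380345,-0.99717506]])}
def ray(c,u,v):
    f,cx,cy,o,R=CAM[c]; F=210/np.tan(np.radians(f/2))
    d=np.array(R)@np.array([(u-cx)/F,(v-cy)/F,1]); return np.array(o),d/np.linalg.norm(d)
def onz(c,u,v,z):
    o,d=ray(c,u,v); return o+d*(z-o[2])/d[2]
def tri(ps,pt):
    o1,d1=ray("scene",*ps);o2,d2=ray("top",*pt)
    t=np.linalg.lstsq(np.c_[d1,-d2],o2-o1,rcond=None)[0]
    a=o1+t[0]*d1;b=o2+t[1]*d2
    return (a+b)/2,np.linalg.norm(a-b)
def proj(c,p):
    f,cx,cy,o,R=CAM[c]; F=210/np.tan(np.radians(f/2)); q=np.array(R).T@(np.array(p)-o); return cx+F*q[0]/q[2],cy+F*q[1]/q[2]
E
python3 - <<'E'
from geo import *
np.set_printoptions(precision=4,suppress=True)
P={}
for n,a,b in [("screw",(313.75,225.4),(293.1,172.75)),("nutR",(299.75,238.75),(316.25,174.4)),("nutL",(327.2,213.1),(271.3,171.5)),("knobtop",(280,226.2),(305.4,208.1))]:
    p,e=tri(a,b); P[n]=p; print(n,p,e)
print("nuts d",np.linalg.norm(P["nutL"]-P["nutR"]), np.linalg.norm(P["screw"]-P["knobtop"]))
# housing rear top corners (crop/3.3 +off)
C=[onz("top",210+x/3.3,80+y/3.3,.2) for x,y in[(135,30),(440,45),(437,120),(135,107)]]
print(np.array(C)); print(np.linalg.norm(C[0]-C[1]))
d=C[0]-C[1]; print("yaw",np.degrees(np.arctan2(-d[0],d[1])))
d=P["nutL"]-P["nutR"]; print("yaw nuts",np.degrees(np.arctan2(-d[0],d[1])))
# bow ends
for n,a,b in [("bowL",(220+280/2.7,140+40/2.7),(210+75/3.3,80+320/3.3)),("bowR",(220+118/2.7,140+180/2.7),(210+475/3.3,80+345/3.3))]:
    print(n,tri(a,b))
E
```

```text
screw [0.6826 0.0238 0.2721] 0.0033731121618425742
nutR [ 0.6772 -0.038   0.2745] 0.004854373004610739
nutL [0.6881 0.0833 0.271 ] 0.0055432469290339955
knobtop [ 0.5905 -0.0079  0.2347] 0.007678681939589933
nuts d 0.12181515648331002 0.10426574414633191
[[ 0.9396  0.1389  0.2   ]
 [ 0.9222 -0.1299  0.2   ]
 [ 0.8549 -0.1253  0.2   ]
 [ 0.8705  0.1398  0.2   ]]
0.2693569818568509
yaw -3.696725283225761
yaw nuts -5.109152103642289
bowL (array([0.639 , 0.1602, 0.4073]), np.float64(0.033357074580991665))
bowR (array([ 0.626 , -0.1141,  0.4348]), np.float64(0.00039340764516105633))
```

```bash
python3 - <<'E'
from geo import *
np.set_printoptions(precision=4,suppress=True)
def tr(a,b,o):
    o1,d1=ray("scene",*(np.array(a)+o));o2,d2=ray("top",*(np.array(b)+o))
    t=np.linalg.lstsq(np.c_[d1,-d2],o2-o1,rcond=None)[0]
    A=o1+t[0]*d1;B=o2+t[1]*d2
    return (A+B)/2,A-B
for o in(0,-.44):
  for n,a,b in [("screw",(313.75,225.4),(293.1,172.75)),("nutR",(299.75,238.75),(316.25,174.4)),("nutL",(327.2,213.1),(271.3,171.5)),("knobtop",(280.4,226.4),(305.1,208.4)),
    ("bowR",(220+118/2.7,140+180/2.7),(210+447/3.3,80+383/3.3)),("bowL",(220+280/2.7,140+38/2.7),(210+108/3.3,80+365/3.3))]:
    print(o,n,*tr(a,b,o))
E
```

```text
0 screw [0.6826 0.0238 0.2721] [0.0027 0.0019 0.0004]
0 nutR [ 0.6772 -0.038   0.2745] [0.0039 0.0029 0.0004]
0 nutL [0.6881 0.0833 0.271 ] [0.0045 0.0031 0.0008]
0 knobtop [ 0.5904 -0.0068  0.2326] [0.0071 0.0054 0.0002]
0 bowR [ 0.6056 -0.0954  0.4048] [ 0.0061  0.0048 -0.0001]
0 bowL [0.6226 0.1488 0.406 ] [0.0056 0.0038 0.001 ]
-0.44 screw [0.6824 0.0243 0.2736] [0.0005 0.0004 0.0001]
-0.44 nutR [ 0.6771 -0.0375  0.2759] [0.0017 0.0012 0.0002]
-0.44 nutL [0.6879 0.0836 0.2725] [0.0023 0.0016 0.0004]
-0.44 knobtop [ 0.5903 -0.0064  0.2342] [0.0048 0.0036 0.0002]
-0.44 bowR [ 0.6055 -0.0949  0.406 ] [ 0.0041  0.0033 -0.0001]
-0.44 bowL [0.6225 0.149  0.4075] [0.0035 0.0024 0.0006]
```

```bash
cat >> geo.py <<'E'
YAW=np.radians(-3.95)
xm=np.array([np.cos(YAW),np.sin(YAW),0]); ym=np.array([-np.sin(YAW),np.cos(YAW),0]); zz=np.array([0,0,1.])
a=-.5*xm+np.sqrt(.75)*zz; xs=np.sqrt(.75)*xm+.5*zz
S=np.array([.6825,.0239,.2732])
PIV=S-.0049*a
R=0.105
SG=1
def pose(th,lift=0.,r=None,phi=None):
    """lever angle th from front, + to the left (clockwise from above); grasp point at knob+lift; phi jaw turn"""
    r=R if r is None else r; phi=th if phi is None else phi
    K=PIV+r*(-np.cos(th)*xs+np.sin(th)*ym)
    t=np.sin(phi)*xs+np.cos(phi)*ym
    x=-a; y=SG*t; M=np.c_[x,y,np.cross(x,y)]
    return K+(lift-.0167)*a,M
def tang(th): return np.sin(th)*xs+np.cos(th)*ym
E
python3 - <<'E'
import geo
from geo import *
from rig import manip
np.set_printoptions(precision=1,suppress=True)
for sg in(1,-1):
    geo.SG=sg
    for th in(-1.1,-.75,-.36,0,.36,.75,1.1):
        for l in (0,.12): 
            q=manip.solve_ik(*pose(th,l)); print(sg,th,l,None if q is None else np.array(q))
E
```

```text
1 -1.1 0 None
1 -1.1 0.12 None
1 -0.75 0 [ -13.6   -3.4  101.7    6.1   52.2 -145.1]
1 -0.75 0.12 [ -15.1  -13.2   98.1    6.1   65.6 -145.1]
1 -0.36 0 [  -9.5   -5.1  104.6    3.6   50.7 -117.7]
1 -0.36 0.12 [ -10.4  -15.3  101.     3.6   64.5 -117.8]
1 0 0 [ -4.7  -5.2 105.    0.5  50.1 -91. ]
1 0 0.12 [ -4.9 -15.4 101.4   0.5  64.  -91. ]
1 0.36 0 [  0.   -3.7 103.3  -2.6  50.5 -64.3]
1 0.36 0.12 [  0.6 -13.6  99.7  -2.6  64.  -64.3]
1 0.75 0 [  4.   -0.7  99.2  -5.1  51.9 -37. ]
1 0.75 0.12 [  5.2 -10.1  95.6  -5.   64.9 -37. ]
1 1.1 0 [  6.1   2.5  94.1  -6.2  53.9 -14.6]
1 1.1 0.12 [  7.4  -6.3  90.7  -6.2  66.2 -14.6]
-1 -1.1 0 [-15.7  -0.7  97.4   7.2  54.   12.5]
-1 -1.1 0.12 [-17.3 -10.   93.9   7.2  66.9  12.5]
-1 -0.75 0 [-13.6  -3.4 101.7   6.1  52.2  34.9]
-1 -0.75 0.12 [-15.1 -13.2  98.1   6.1  65.6  34.9]
-1 -0.36 0 [ -9.5  -5.1 104.6   3.6  50.7  62.3]
-1 -0.36 0.12 [-10.4 -15.3 101.    3.6  64.5  62.2]
-1 0 0 [ -4.7  -5.2 105.    0.5  50.1  89. ]
-1 0 0.12 [ -4.9 -15.4 101.4   0.5  64.   89. ]
-1 0.36 0 [  0.   -3.7 103.3  -2.6  50.5 115.7]
-1 0.36 0.12 [  0.6 -13.6  99.7  -2.6  64.  115.7]
-1 0.75 0 [  4.   -0.7  99.2  -5.1  51.9 143. ]
-1 0.75 0.12 [  5.2 -10.1  95.6  -5.   64.9 143. ]
-1 1.1 0 None
-1 1.1 0.12 None
```

Things that could be taken for the grip in the top view:
- the grey cylinder at the lever's outer end (305,207)
- the screw top (293,173)
- the cap nuts (316,174) and (271,171)
- the white front button (272,200)
- the spatula (300,238)

I choose (305,207). It is grey, joined to the hub by the aluminium arm, and 104 mm from the axis against 105 mm given. The close crop confirms this. Next I approach along the clamp axis.

```bash
python3 - <<'E'
from geo import *
from rig import manip
import cv2
np.set_printoptions(precision=4,suppress=True)
manip.set_gripper(0.055,40)
p,M=pose(-.361,.10)
manip.move_to(p,M)
s=manip.read_state(); print(s["t"],s["eef_pos"],p,s["width"],s["ft_force"])
for n in("scene","top"):
    f=manip.grab_frame(n); im=f["pixels"]; cv2.imwrite(f"pics/{n}1.png",im)
A=cv2.imread("pics/scene1.png")[150:290,220:380];B=cv2.imread("pics/top1.png")[130:270,220:380]
cv2.imwrite("pics/c1.png",np.hstack([cv2.resize(x,None,fx=2.5,fy=2.5,interpolation=cv2.INTER_CUBIC) for x in(A,B)]))
E
```

```text
2.6583 [ 0.556  -0.004   0.2919] [ 0.556  -0.0045  0.292 ] 0.05506782756472419 [-0.102   0.0866 -0.2786]
```

View pics/c1.png

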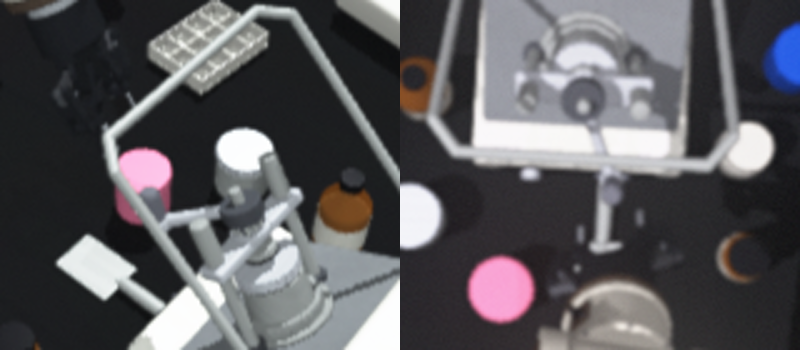

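Both fingertips straddle the grip axis: in the right panel the tips are at (580,235) and (640,217), with the grip at (612,188). The gripper is clear of the bow, so I descend.

```bash
python3 - <<'E'
from geo import *
from rig import manip
import cv2
np.set_printoptions(precision=4,suppress=True)
p,M=pose(-.361,0)
print(manip.move_straight(p,max_speed=.06,ori=M,contact_N=5))
s=manip.read_state(); f0=s["ft_force"];print(s["t"],s["eef_pos"]-p,f0)
manip.set_gripper(0.0,40)
s=manip.read_state(); print(s["t"],s["width"],s["eef_pos"]-p,s["ft_force"], "tang",s["ft_force"]@tang(-.361),"ax",s["ft_force"]@a)
for n in("scene","top"):
    f=manip.grab_frame(n); im=f["pixels"]; cv2.imwrite(f"pics/{n}2.png",im)
A=cv2.imread("pics/scene2.png")[150:290,220:380];B=cv2.imread("pics/top2.png")[130:270,220:380]
cv2.imwrite("pics/c2.png",np.hstack([cv2.resize(x,None,fx=2.5,fy=2.5,interpolation=cv2.INTER_CUBIC) for x in(A,B)]))
E
```

```text
False
4.575 [0.     0.     0.0004] [ 0.0891 -0.5562  0.365 ]
4.9667 0.022707454114948747 [-0. -0.  0.] [-1.3063  0.0488  0.6107] tang 0.2531905548670946 ax 1.1821379944391266
```

View pics/c2.png

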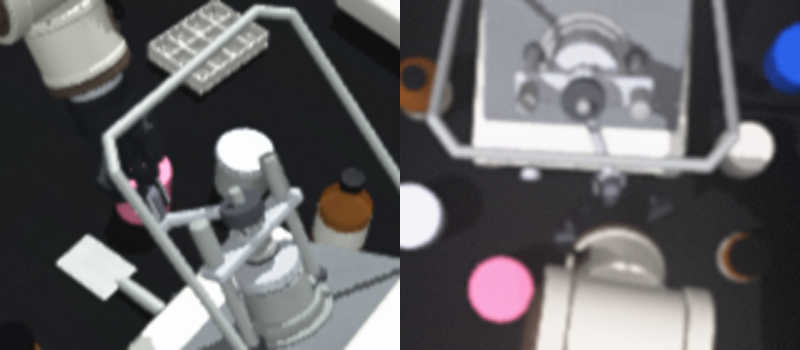

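```bash
cat >> geo.py <<'E'
LOG="log.csv"
def turn(manip,th0,th1,step=.12,speed=.045,guard=None,lift=0.):
    n=max(1,int(np.ceil(abs(th1-th0)/step-1e-6))); out=[]
    for th in np.linspace(th0,th1,n+1)[1:]:
        p,M=pose(th,lift)
        hit=manip.move_straight(p,max_speed=speed,ori=M,contact_N=guard)
        s=manip.read_state(); f=s["ft_force"]; d=s["eef_pos"]+(.0167-lift)*a-PIV
        tha=np.arctan2(d@ym,-(d@xs))
        rad=-np.cos(tha)*xs+np.sin(tha)*ym
        row=(s["t"],tha,-(f@tang(tha)),f@rad,f@a,np.linalg.norm(d-(d@a)*a),s["width"]); out.append(row)
        print("t %.2f th %.3f tang %.2f rad %.2f ax %.2f r %.4f w %.4f"%row,"HIT" if hit else "")
        open(LOG,"a").write(",".join("%.4f"%v for v in row)+"\n")
        if hit: break
    return out
E
python3 - <<'E'
from geo import *
from rig import manip
turn(manip,-.361,.2)
E
```

```text
t 5.47 th -0.253 tang 6.74 rad 2.23 ax 2.36 r 0.1050 w 0.0226 
t 5.88 th -0.141 tang 6.27 rad 1.71 ax 1.84 r 0.1050 w 0.0226 
t 6.29 th -0.028 tang 7.51 rad 1.61 ax 1.42 r 0.1051 w 0.0228 
t 6.70 th 0.084 tang 6.72 rad 1.51 ax 1.85 r 0.1051 w 0.0227 
t 7.11 th 0.196 tang 6.99 rad 1.00 ax 1.63 r 0.1052 w 0.0229
```

```bash
python3 - <<'E'
from geo import *
from rig import manip
turn(manip,.2,.95,guard=9)
E
```

```text
t 7.51 th 0.303 tang 6.89 rad -0.16 ax 1.03 r 0.1052 w 0.0223 
t 7.91 th 0.409 tang 7.25 rad -0.13 ax 1.82 r 0.1052 w 0.0228 
t 8.31 th 0.516 tang 7.43 rad -0.02 ax 1.92 r 0.1052 w 0.0221 
t 8.71 th 0.622 tang 7.52 rad -0.71 ax 2.57 r 0.1052 w 0.0226 
t 9.11 th 0.729 tang 6.32 rad -0.47 ax 1.38 r 0.1052 w 0.0221 
t 9.51 th 0.835 tang 6.81 rad -1.64 ax 1.25 r 0.1052 w 0.0228 
t 9.91 th 0.941 tang 7.22 rad -0.70 ax 1.63 r 0.1052 w 0.0226
```

```bash
python3 - <<'E'
from geo import *
from rig import manip
import cv2
turn(manip,.95,.935); turn(manip,.935,.925)
manip.set_gripper(0,60)
for l in(.004,.008,.0125): turn(manip,.925,.925,lift=l,speed=.03)
for n in("scene","top"):
    f=manip.grab_frame(n); im=f["pixels"]; cv2.imwrite(f"pics/{n}3.png",im)
A=cv2.imread("pics/scene3.png")[150:290,220:380];B=cv2.imread("pics/top3.png")[130:270,220:380]
cv2.imwrite("pics/c3.png",np.hstack([cv2.resize(x,None,fx=2.5,fy=2.5,interpolation=cv2.INTER_CUBIC) for x in(A,B)]))
E
```

```text
t 10.16 th 0.928 tang 5.73 rad -0.95 ax 0.41 r 0.1051 w 0.0224 
t 10.41 th 0.922 tang 3.81 rad -0.22 ax 0.13 r 0.1050 w 0.0226 
t 10.91 th 0.924 tang 2.17 rad -6.20 ax -6.18 r 0.1045 w 0.0222 
t 11.19 th 0.928 tang 1.11 rad -5.61 ax -6.64 r 0.1045 w 0.0220 
t 11.49 th 0.928 tang 0.45 rad -5.53 ax -8.23 r 0.1045 w 0.0219
```

View pics/c3.png

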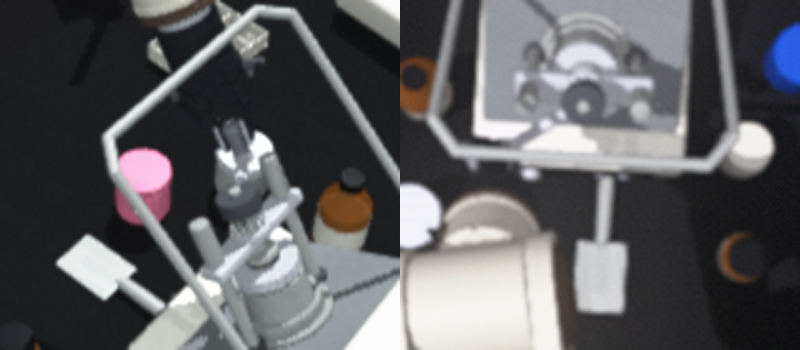

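```bash
python3 - <<'E'
from geo import *
from rig import manip
turn(manip,.925,.925-3*.5236,lift=.0125,speed=.10,step=.2,guard=9)
E
```

```text
t 11.95 th 0.728 tang 0.30 rad -5.55 ax -7.39 r 0.1043 w 0.0224 
t 12.31 th 0.531 tang 0.47 rad -4.20 ax -6.81 r 0.1043 w 0.0222 
t 12.67 th 0.334 tang -0.56 rad -4.22 ax -7.76 r 0.1042 w 0.0222 
t 13.03 th 0.137 tang 0.74 rad -3.72 ax -6.65 r 0.1043 w 0.0222 
t 13.39 th -0.060 tang 0.20 rad -3.85 ax -8.15 r 0.1043 w 0.0221 
t 13.75 th -0.257 tang 0.20 rad -4.14 ax -7.57 r 0.1043 w 0.0219 
t 14.11 th -0.454 tang 0.40 rad -5.31 ax -8.00 r 0.1043 w 0.0222 
t 14.47 th -0.651 tang -0.38 rad -4.98 ax -7.71 r 0.1043 w 0.0221
```

```bash
python3 - <<'E'
from geo import *
from rig import manip
import cv2
t0=.925-3*.5236
for l in(.006,.002,0): turn(manip,t0,t0,lift=l,speed=.04)
turn(manip,t0,t0+.06,step=.03)
for n in("scene","top"):
    f=manip.grab_frame(n); im=f["pixels"]; cv2.imwrite(f"pics/{n}4.png",im)
A=cv2.imread("pics/scene4.png")[170:270,250:370];B=cv2.imread("pics/scene3.png")[170:270,250:370]
cv2.imwrite("pics/c4.png",np.hstack([cv2.resize(x,None,fx=3.3,fy=3.3,interpolation=cv2.INTER_CUBIC) for x in(A,B)]))
E
```

```text
t 14.78 th -0.646 tang 0.45 rad -6.67 ax -9.60 r 0.1042 w 0.0218 
t 15.03 th -0.648 tang 2.42 rad -5.66 ax -6.43 r 0.1044 w 0.0223 
t 15.28 th -0.648 tang 1.59 rad 2.22 ax 2.75 r 0.1049 w 0.0223 
t 15.53 th -0.621 tang 6.28 rad 1.80 ax 1.57 r 0.1048 w 0.0222 
t 15.78 th -0.593 tang 7.59 rad 2.14 ax 1.53 r 0.1047 w 0.0224
```

View pics/c4.png

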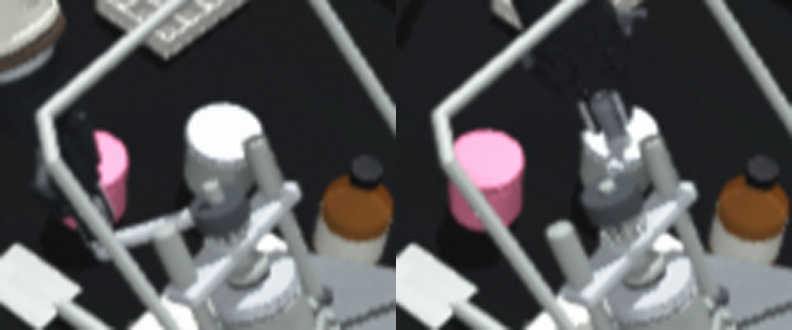

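```bash
python3 - <<'E'
from geo import *
from rig import manip
turn(manip,.925-3*.5236+.06,.35,step=.1,guard=10)
E
```

```text
t 16.24 th -0.497 tang 6.54 rad 1.83 ax 1.50 r 0.1048 w 0.0222 
t 16.61 th -0.403 tang 6.75 rad 2.82 ax 0.73 r 0.1048 w 0.0221 
t 16.98 th -0.309 tang 6.41 rad 2.83 ax 1.58 r 0.1049 w 0.0219 
t 17.34 th -0.215 tang 6.58 rad 1.87 ax 1.46 r 0.1049 w 0.0219 
t 17.71 th -0.121 tang 6.75 rad 1.72 ax 1.77 r 0.1050 w 0.0223 
t 18.07 th -0.027 tang 6.12 rad 1.09 ax 0.83 r 0.1050 w 0.0224 
t 18.44 th 0.066 tang 7.03 rad -0.18 ax 1.18 r 0.1051 w 0.0220 
t 18.81 th 0.160 tang 6.72 rad 0.75 ax 1.36 r 0.1051 w 0.0220 
t 19.18 th 0.253 tang 6.93 rad 0.54 ax 1.03 r 0.1051 w 0.0222 
t 19.54 th 0.346 tang 7.62 rad -0.64 ax 1.35 r 0.1052 w 0.0220
```

```bash
python3 - <<'E'
from geo import *
from rig import manip
turn(manip,.35,.95,step=.1,guard=8)
E
```

```text
t 19.93 th 0.445 tang 8.17 rad -0.99 ax 0.89 r 0.1052 w 0.0221 
t 20.31 th 0.544 tang 8.51 rad -1.30 ax 1.11 r 0.1053 w 0.0222 
t 20.69 th 0.642 tang 8.35 rad -1.09 ax 1.78 r 0.1053 w 0.0222 
t 21.07 th 0.741 tang 8.30 rad -1.94 ax 1.68 r 0.1053 w 0.0222 
t 21.46 th 0.840 tang 9.32 rad -1.51 ax 0.86 r 0.1053 w 0.0219 
t 21.84 th 0.938 tang 9.32 rad -1.93 ax 2.36 r 0.1053 w 0.0219
```

```bash
python3 - <<'E'
from geo import *
from rig import manip
from scipy.optimize import curve_fit
D=np.loadtxt("log.csv",delimiter=","); b=D[:,0]>16; th=D[b,1];F=D[b,2]
for sl in (None,2.5,3.5,4.2,5,6.3):
    if sl is None:
        po,pc=curve_fit(lambda x,b,e,s:b+s*np.maximum(0,x-e),th,F,[6.7,.2,4]); print(po,np.sqrt(np.diag(pc)))
    else:
        po,pc=curve_fit(lambda x,b,e:b+sl*np.maximum(0,x-e),th,F,[6.7,.2]); print(sl,po,np.sqrt(np.diag(pc)), np.std(F-po[0]-sl*np.maximum(0,th-po[1])))
turn(manip,.95,.93,step=.1); turn(manip,.93,.92)
for l in(.004,.008,.0125): turn(manip,.92,.92,lift=l,speed=.03)
turn(manip,.92,.92-2*.5236,lift=.0125,speed=.10,step=.2,guard=9)
t0=.92-2*.5236
for l in(.006,.002,0): turn(manip,t0,t0,lift=l,speed=.04)
turn(manip,t0,t0+.06,step=.03)
E
```

```text
[6.59517145 0.07130228 3.25515565] [0.11337799 0.07412046 0.39663475]
2.5 [ 6.60474    -0.04971854] [0.14207527 0.06853968] 0.29717174142809916
3.5 [6.59517144 0.10446803] [0.11084346 0.04222608] 0.2743235651431666
4.2 [6.6113375  0.18791191] [0.12129002 0.04084047] 0.3209032364572691
5 [6.64719999 0.26921714] [0.14371781 0.04345618] 0.4033071122429088
6.3 [6.6472    0.3461966] [0.19418234 0.04659938] 0.5449228503814618
t 22.09 th 0.920 tang 6.49 rad -1.81 ax 0.88 r 0.1052 w 0.0218 
t 22.34 th 0.913 tang 5.23 rad -1.59 ax 0.92 r 0.1052 w 0.0222 
t 22.62 th 0.910 tang 4.28 rad -10.33 ax -11.45 r 0.1043 w 0.0221 
t 22.91 th 0.917 tang 0.19 rad -6.43 ax -6.87 r 0.1046 w 0.0219 
t 23.21 th 0.918 tang 1.19 rad -6.53 ax -7.66 r 0.1045 w 0.0219 
t 23.54 th 0.740 tang -0.07 rad -5.98 ax -7.35 r 0.1045 w 0.0221 
t 23.88 th 0.566 tang 0.69 rad -5.44 ax -7.28 r 0.1045 w 0.0217 
t 24.21 th 0.392 tang 0.32 rad -5.23 ax -6.94 r 0.1045 w 0.0222 
t 24.54 th 0.218 tang 0.56 rad -5.39 ax -6.86 r 0.1045 w 0.0219 
t 24.88 th 0.043 tang 0.03 rad -5.14 ax -6.55 r 0.1045 w 0.0221 
t 25.23 th -0.131 tang -0.53 rad -6.52 ax -7.81 r 0.1045 w 0.0221 
t 25.53 th -0.128 tang 1.24 rad -6.51 ax -8.22 r 0.1046 w 0.0220 
t 25.78 th -0.130 tang 4.28 rad -5.79 ax -6.98 r 0.1045 w 0.0219 
t 26.03 th -0.130 tang 5.11 rad 0.47 ax 2.81 r 0.1051 w 0.0219 
t 26.28 th -0.103 tang 8.06 rad 2.09 ax 1.79 r 0.1051 w 0.0223 
t 26.53 th -0.074 tang 9.71 rad 1.22 ax 1.43 r 0.1051 w 0.0222
```

```bash
python3 - <<'E'
from geo import *
from rig import manip
turn(manip,-.067,.095,step=.0540,guard=8)
E
```

```text
t 26.81 th -0.019 tang 10.29 rad -0.41 ax 1.55 r 0.1051 w 0.0224 
t 27.08 th 0.035 tang 11.19 rad 0.39 ax 1.50 r 0.1051 w 0.0223 
t 27.36 th 0.088 tang 11.41 rad 0.80 ax 2.02 r 0.1052 w 0.0220
```

```bash
python3 - <<'E'
from geo import *
from rig import manip
import cv2
turn(manip,.095,.07,step=.1)
manip.set_gripper(.045)
p,M=pose(.07,.10)
print(manip.move_straight(p,max_speed=.06,ori=M,contact_N=8))
p,M=pose(.07,.22)
try: manip.move_straight(p,max_speed=.12,ori=M)
except manip.PlanningError as e: print(e)
s=manip.read_state(); print(s["t"],s["ft_force"],s["width"])
for n in("scene","top"):
    f=manip.grab_frame(n); im=f["pixels"]; cv2.imwrite(f"pics/{n}5.png",im)
def z(n,x0,y0,w,h,k,o):
    A=cv2.imread(f"pics/{n}5.png")[y0:y0+h,x0:x0+w]; cv2.imwrite(o,cv2.resize(A,None,fx=k,fy=k,interpolation=cv2.INTER_CUBIC))
z("scene",270,195,80,70,8,"pics/s5d.png"); z("top",260,150,70,70,8,"pics/t5d.png")
E
```

```text
t 27.61 th 0.064 tang 6.95 rad 0.73 ax 1.58 r 0.1051 w 0.0220 
False
30.925 [-0.22398473  0.29943588 -0.29268593] 0.04488815375895556
```

View pics/s5d.png

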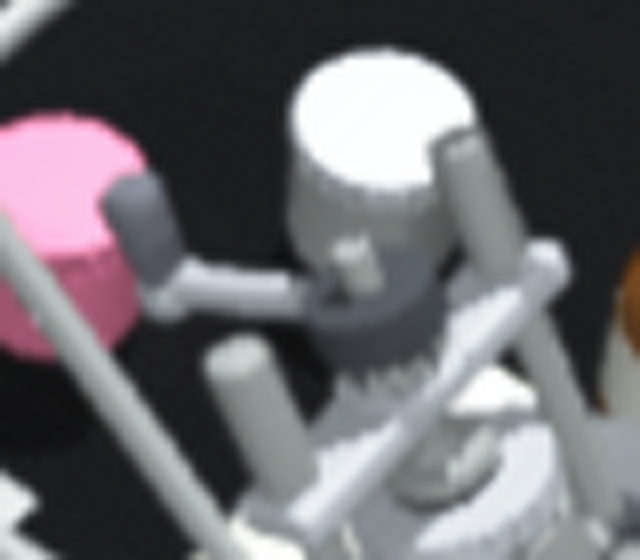

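View pics/t5d.png

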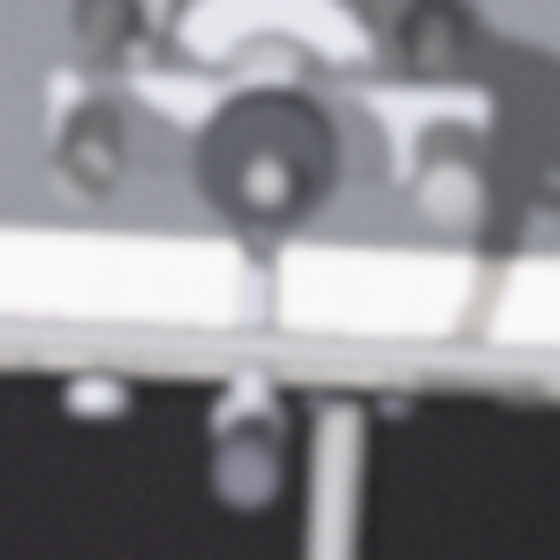

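View pics/scene5.png

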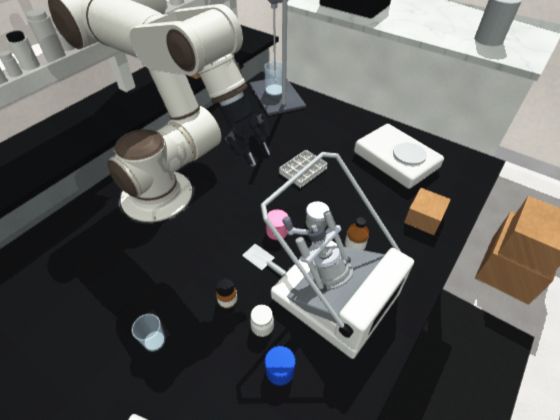

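```bash
python3 - <<'E'
from geo import *
np.set_printoptions(precision=4,suppress=True)
c=lambda b,x,y:(b[0]+(x+.5)/8-.5,b[1]+(y+.5)/8-.5)
for n,s,t in(("knobtop",(134,190),(246,478)),("screw",(352,248),(266,182))):
    p,e=tri(c((270,195),*s),c((260,150),*t)); d=p-PIV; print(n,p,e,"x,y,z in pivot:",d@xs,d@ym,d@a)
for n,s,t in(("knobtop0",(84,251),(361,467)),("screw0",(350,243),(265,182))):
    p,e=tri(c((270,195),*s),c((260,150),*t)); d=p-PIV; print(n,p,e,d@xs,d@ym,d@a)
E
```

```text
knobtop [0.5867 0.0326 0.228 ] 0.0034612978966285977 x,y,z in pivot: -0.10587519730831027 0.002099265362425996 0.01381756574667281
screw [0.683  0.024  0.2717] 0.0014285135806671734 x,y,z in pivot: -0.00031417110411254934 0.00016104608470579433 0.00329712234995025
knobtop0 [ 0.5905 -0.0064  0.2344] 0.006306020854086845 -0.09707754338389027 -0.03652116113116359 0.016129508237986992
screw0 [0.6824 0.0242 0.2737] 0.0006786979933781734 0.0001744830396565849 0.0002902962564740648 0.005418149299766794
```

```bash
python3 - <<'E'
from rig import manip
manip.job_done(); print(manip.read_state()["t"])
E
```

```text
the job is handed in; nothing more can be done
the job is handed in; nothing more can be done
```

The jar is clamped to an estimated 140–150 N, inside the 100–180 N called for. The lever is dropped home and points to the front. The job was handed in at about 31 s; no verdict is reported, and the clamping force was inferred from the push on the grip, not measured directly.

**What I did:** I gripped the lever knob along the clamp axis and turned clockwise in three strokes. Between strokes I lifted the lever about 12.5 mm, swung it back three teeth and then two, and let it drop in. I stopped turning about 1 rad past first touch, released the grip and backed the gripper off along the clamp axis.

**Last checks:**
- **Tightness:** the push felt on stopping rose from 6.6 N with the pad free to about 11.3 N, well under the 20 N that counts as forcing. The estimate from the angle past first touch gave about 145 N, and the one from the push gave about 150 N. The point of first touch is only known to about ±0.1 rad (±14 N).
- **Lever:** the cameras put the grip 2 mm off the clamp axis line to the front. Its height above the screw end was the same as at the start (10.5 against 10.7 mm), so it is seated.
- **Surroundings:** the gripper was free of everything with near-zero wrist force. By eye, the other things on the bench looked unmoved in the last picture.

**Disagreements:** the two camera views missed each other by 3–6 mm at the knob top, and the mill's yaw came out between -3.7 and -5.1 degrees depending on what I measured. Neither upset the grasp.

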